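# Find the returned pool-car keys and hang them on the key carousel

### The arm

A 6-joint arm with a two-finger parallel gripper is mounted at the origin on the work surface. World frame = base frame: x ahead of the robot, y to its left, z up, the work surface at z = 0. Lengths are in m, angles in rad, forces in N, time in s.
With the tool pointing down it reaches from about 0.4 to 0.825 m from the base axis. Payload 7 kg.
Tool frame: the origin (TCP) lies on the centre line of the jaws, within the pads' length; the fingertips stand 17 mm ahead of it and the grasp point (between the pads) lies 2 mm behind it; z points along the fingers, y is the line along which they close (so a half turn about z gives the same grasp; the last joint's range is limited). The gripper opens to 85 mm and grips with 20 to 120 N. Pads are 22 mm wide; open, the fingers measure 114 mm over their backs; the gripper's body (76 mm by 85 mm) begins 54 mm behind the grasp point. The pads swing forward as they close: fully open they stand 13 mm farther back than shut.
Start: joints at [-1.048, 0.359, 0.012, 0, -1.224, -0.288], TCP at [0.157, -0.656, 0.248] pointing down, gripper open.
Joint ranges: [-3.07, 3.07], [-1.43, 2.12], [-1.02, 1.25], [-3.03, 1.67], [-3.05, -0], [-3.03, 3.03]. Speed limits (rad/s): [2.39, 2.39, 3.01, 3.14, 3.14, 3.14].

### API

Orientations are given as [roll, pitch, yaw] about the fixed x, y, z axes, in that order (R = Rz(yaw) Ry(pitch) Rx(roll)).
In Python, from station import telemetry, cams, manip gives the robot as it stands.
- The arm moves only by the shell command python3 -m crank 'ROWS' [FORCE]. ROWS is JSON, a list of rows, each a list of 5 numbers: the opening, from -1 (shut) to 1 (fully open), then the shift along the tool's x, y, z in m, then the turn about the tool's z in rad. A call has 1 to 5 rows; each row is the pose to reach, as a shift and turn from the pose commanded when the call began, along the tool's axes at that moment; what a row does not reach only later rows make up. A row lasts 1/12 s, in which the tool goes at most 41.7 mm and 7.16 degrees, less where a joint would pass 70% of its speed; a pose out of reach is approached as far as the arm can. A call with a gripper value outside its range is refused whole. The fingers move at their own pace and stop on an object; FORCE is the grip in N (left out, the last holds). Time passes only in rows, so rows that repeat a pose let the fingers close. It gives the time, the measured TCP pose, the force, the opening and the grip force at its end, in the units of the state.
- telemetry.read_state(): the state, without advancing time (a new reading comes with each control period).
- cams.snapshot(name): name is "scene" or "top"; returns a dict with "frame" (420x560x3 uint8, blue, green, red), "z_map" (420x560 float32, m along the optical axis (not along the pixel's ray), 0 where there is no reading), "camera_matrix" (3x3 intrinsics, pixels), "D" ([k1, k2, p1, p2, k3] as OpenCV has them; the pictures are not rectified), "cam_to_world" (4x4, takes a point from camera to world coordinates). Camera axes: x right, y up, looking along -z (the intrinsics and any distortion apply to the point x, -y, -z); pixel columns grow to the right and rows downward; lengths in m; the calibration is good to about 2 mm. A picture is of the moment at which its call begins.
- manip.sign_off(): hands the job in; it is judged then, once.
The state is a dict: "time_s": time; "joint_positions": joint angles; "qvel": joint speeds; "effort": joint torques, N m; "ee_pos": TCP position; "eef_rot": TCP orientation; "wrist_force": force on the tool from outside, world axes, zero at the start; "wrist_torque": the same for the moment, N m; "finger_gap": finger opening in m; "grip_force": force on a finger pad.
Only numpy, scipy, OpenCV 4.12 (cv2) and the standard library are available. Lean on these libraries where they do the work, as an engineer would, in place of code of your own. Each camera call takes 0.05 s, during which the arm holds its last target. There are 200 camera calls.

### The job

One to three car keys have been handed back in the four lidded wooden boxes on this office desk: open the boxes one at a time, each shut again before the next is opened, to find them. Turn the key carousel so that a free hook comes round to its front (the side with the label holder, towards you), then hang every car key you find by its ring on a free hook, one key to a hook. At the end all boxes are shut, the stapler is still where it lay and nothing else on the desk has been moved.

Things in the scene. Friction and masses are not known exactly. Their poses are not given: they have to be found in the camera images.
- box_1: fixed plywood box, 112 x 112 mm, 64 mm high shut, the upper 25 mm being its hinged lid. Origin under its middle; front (-x) to the robot. Hinge axis along its y at x = +56 mm, 39 mm above the desk. Inside, a felt floor 35 mm above the desk, 100 x 100 mm, with a lip only 4 mm high, so that things can be gripped over the lip. Holds a car key, the stapler or nothing
- box_1_lid (a joint): this lid's angle (rad): 0 shut, 1.85 open on its stop, leaning back. Free hinge: let go beyond about 1.5 it falls open, below about 1.1 shut. Its knob, a 24 mm wooden ball, sticks out level from the middle of the lid's front; shut, the ball's centre is 86 mm in front of the box's middle, 50 mm up. It turns freely between fingers pinching it from its sides; open, it points up, 172 mm up
- box_2: a second box just like box_1, same origin and axes; it too holds a car key, the stapler or nothing
- box_2_lid (a joint): this lid's angle (rad): 0 shut, 1.85 open on its stop, leaning back. Free hinge: let go beyond about 1.5 it falls open, below about 1.1 shut. Its knob, a 24 mm wooden ball, sticks out level from the middle of the lid's front; shut, the ball's centre is 86 mm in front of the box's middle, 50 mm up. It turns freely between fingers pinching it from its sides; open, it points up, 172 mm up
- box_3: a third box just like box_1, same origin and axes; it too holds a car key, the stapler or nothing
- box_3_lid (a joint): this lid's angle (rad): 0 shut, 1.85 open on its stop, leaning back. Free hinge: let go beyond about 1.5 it falls open, below about 1.1 shut. Its knob, a 24 mm wooden ball, sticks out level from the middle of the lid's front; shut, the ball's centre is 86 mm in front of the box's middle, 50 mm up. It turns freely between fingers pinching it from its sides; open, it points up, 172 mm up
- box_4: a fourth box just like box_1, same origin and axes; it too holds a car key, the stapler or nothing
- box_4_lid (a joint): this lid's angle (rad): 0 shut, 1.85 open on its stop, leaning back. Free hinge: let go beyond about 1.5 it falls open, below about 1.1 shut. Its knob, a 24 mm wooden ball, sticks out level from the middle of the lid's front; shut, the ball's centre is 86 mm in front of the box's middle, 50 mm up. It turns freely between fingers pinching it from its sides; open, it points up, 172 mm up
- key_1: car key, loose (may be absent): black fob 48 x 32 x 18 mm with rounded sides and a steel ring fixed rigidly in the fob's plane at one end, 78 mm long in all, 40 to 85 g. Starts lying flat in one of the boxes, ring away from the robot. Origin at the middle of the fob; x along the key to the ring, y across the 32 mm width, z through the thickness. Both faces alike
- key_1_ring (a point): centre of that key's ring, 37 mm from the middle of the fob; the ring is 34 mm across outside, 26 mm inside
- key_2: another such car key (may be absent), same size, origin and axes, in another box
- key_2_ring (a point): centre of that key's ring, 37 mm from the middle of the fob; the ring is 34 mm across outside, 26 mm inside
- key_3: a third such car key (may be absent), same size, origin and axes, in yet another box
- key_3_ring (a point): centre of that key's ring, 37 mm from the middle of the fob; the ring is 34 mm across outside, 26 mm inside
- carousel: foot and column of the key carousel, fixed: foot 120 mm across, column 16 mm. Origin on the axis at desk height. Its front, marked by a small label holder on the foot's edge, is its -x side, towards the robot. It carries the rotor with six hooks, three of them taken; on top of the rotor, on the axis, is a round black knob to turn it by, 36 mm across, from 202 to 234 mm above the desk
- rotor (a joint): turn of the carousel's rotor about the upright axis (rad), growing anticlockwise seen from above. It stays where it is left (friction 0.04 N m), turns either way and more than once round. hook_4 is at the front at 3.14, hook_3 at -2.09, hook_5 at 2.09
- hook_3 (a point): free hook (hooks 6, 1 and 2 are taken by keys that belong there; six hooks, 60 degrees apart): point on its level steel arm (5 mm wire), 172 mm above the desk, 70 mm from the axis. A little farther out the wire turns up to a tip 84 mm from the axis, 200 mm above the desk. A ring put down over the tip hangs on the arm when let go, its fob swinging down
- hook_4 (a point): free hook (between hook_3 and hook_5; six hooks, 60 degrees apart): point on its level steel arm (5 mm wire), 172 mm above the desk, 70 mm from the axis. A little farther out the wire turns up to a tip 84 mm from the axis, 200 mm above the desk. A ring put down over the tip hangs on the arm when let go, its fob swinging down
- hook_5 (a point): free hook (next to hook_4; six hooks, 60 degrees apart): point on its level steel arm (5 mm wire), 172 mm above the desk, 70 mm from the axis. A little farther out the wire turns up to a tip 84 mm from the axis, 200 mm above the desk. A ring put down over the tip hangs on the arm when let go, its fob swinging down
- stapler: small grey stapler, 62 x 20 x 18 mm, lying in one of the boxes; it stays there. Origin under its middle
- mug: white china mug, 80 mm across, 92 mm high, standing on the desk behind the boxes. It stays where it is; origin under its middle
- bottle: clear drinks bottle, 64 mm across, 200 mm high, on the left of the desk. It stays where it is; origin under its middle
- eraser: white eraser, 45 x 20 x 12 mm, lying in front of the boxes. It stays where it is; origin under its middle
- tape: roll of tan tape lying flat, 60 mm across, 18 mm high, front right. It stays where it is; origin under its middle
Mind the look-alikes: they are no part of the job. What is shaped like the box_4 but orange is not meant.

How it is judged:
By the outcome, as a careful person would: the job done as asked, in the order asked, and still so for the second after the job is handed in, with the robot touching nothing.
Of key_1, key_2, key_3 only 1 to 3 are there at a start; the rules pass over those that are not, and their reading is None.
At some moment in a run one of key_1, key_2, key_3 may be knocked a few centimetres aside while the robot is not near it.
Once in a run the grip may slacken for a moment while it holds something.
It also fails if it takes over 210 s, if anything falls off the work surface, if the arm or the gripper's body presses on something with over 40 N, if the wrist force passes 120 N, or if a joint passes its speed limit or range.

## Working session

There is one attempt and no reset: what is moved stays moved. The work goes in short steps, Python scripts to look and compute and a shell command to move; the robot and the scene stay as the last step left them, time stands still between calls to the robot, and variables do not carry over. Pictures are saved under pics/ and viewed, at most 14 in all, crops included, and the job is handed in when it is done.

```bash
ls; mkdir -p pics; cat > h.py <<'E'
import numpy as np, cv2
from station import telemetry, cams, manip
def snap(n,fn=None):
    s=cams.snapshot(n)
    if fn: cv2.imwrite('pics/'+fn,s['frame'])
    return s
def ray(s,uv):
    p=cv2.undistortPoints(np.array(uv,float).reshape(-1,1,2),np.array(s['camera_matrix']),np.array(s['D'])).reshape(-1,2)
    T=np.array(s['cam_to_world']); d=np.c_[p[:,0],-p[:,1],-np.ones(len(p))]@T[:3,:3].T
    return T[:3,3],d
def onplane(s,uv,z):
    o,d=ray(s,uv); return o+d*((z-o[2])/d[:,2])[:,None]
def cloud(s):
    z=s['z_map']; v,u=np.mgrid[:z.shape[0],:z.shape[1]]
    o,d=ray(s,np.c_[u.ravel(),v.ravel()])
    P=o+d*z.reshape(-1,1); P[z.ravel()<=0]=np.nan
    return P.reshape(z.shape+(3,))
E
python3 - <<'E'
from h import *
for n in('scene','top'):
    s=snap(n,n+'0.png'); print(n,np.array(s['cam_to_world']).round(3).tolist(),np.array(s['camera_matrix']).tolist(),s['D'])
    np.save(n+'0.npy',cloud(s))
print(telemetry.read_state())
E
```

```text
pics
scene [[0.85, -0.457, 0.26, 0.914], [0.526, 0.739, -0.422, -0.539], [0.001, 0.495, 0.869, 1.343], [0.0, 0.0, 0.0, 1.0]] [[525.6505515303537, 0.0, 282.26803943006337], [0.0, 525.6505515303537, 209.10022063401223], [0.0, 0.0, 1.0]] [-0.14507109  0.          0.          0.          0.        ]
top [[0.025, 0.995, -0.093, 0.397], [-1.0, 0.026, 0.008, 0.064], [0.01, 0.093, 0.996, 1.792], [0.0, 0.0, 0.0, 1.0]] [[490.69422205760173, 0.0, 269.9181763194618], [0.0, 490.69422205760173, 206.34724379194517], [0.0, 0.0, 1.0]] [-0.14028624  0.          0.          0.          0.        ]
{'time_s': 0.1, 'joint_positions': array([-1.04790433e+00,  3.59308595e-01,  1.11795094e-02, -2.72756166e-04,
       -1.22410068e+00, -2.88143910e-01]), 'qvel': array([-0.00094205, -0.0008189 ,  0.00158112,  0.0011128 ,  0.00063081,
        0.0018936 ]), 'effort': array([-1.48039297e-03, -5.84766340e+01,  2.94107509e+01,  6.95441633e+00,
       -3.19860737e-03, -5.45538867e-07]), 'ee_pos': array([ 0.15691186, -0.65611069,  0.24748075]), 'eef_rot': array([ 3.14014544e+00, -1.61523999e-04, -2.90693732e+00]), 'wrist_force': array([ 0.41958473, -0.37344956,  0.5834113 ]), 'wrist_torque': array([ 0.03307418,  0.04376312, -0.0427888 ]), 'grip_force': 0.0, 'finger_gap': 0.08549015523315086}
```

View pics/top0.png

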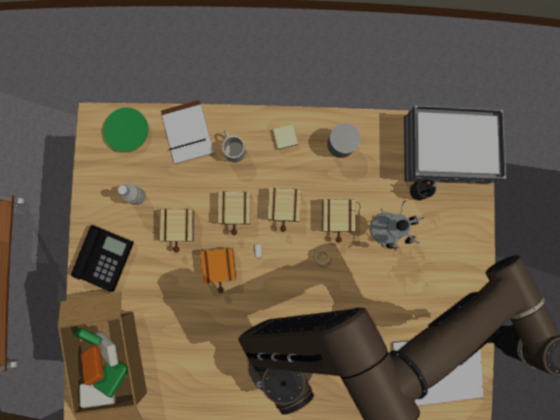

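View pics/scene0.png

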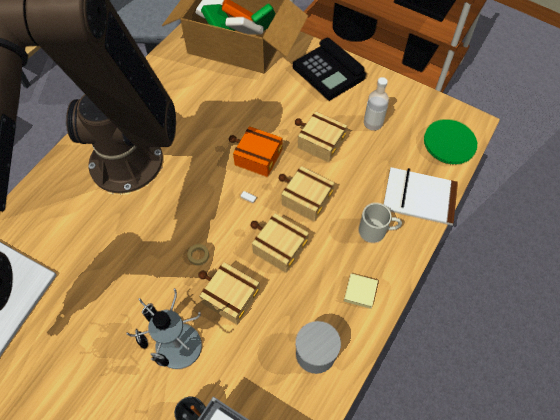

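Top view: four plywood boxes at about (177,226), (234,208), (284,205), (339,215), the orange look-alike at (219,265), and the carousel at (390,228). The box order is not yet fixed. The orange box is not part of the job.

```bash
python3 - <<'E'
from h import *
for n in('top','scene'):
    P=np.load(n+'0.npy'); im=cv2.imread(f'pics/{n}0.png')
    z=P[...,2]
    hsv=cv2.cvtColor(im,cv2.COLOR_BGR2HSV)
    m=((z>.058)&(z<.075)&(P[...,0]>.3)&(P[...,0]<.95)&(abs(P[...,1])<.6)).astype(np.uint8)
    k,l,st,c=cv2.connectedComponentsWithStats(m)
    for i in range(1,k):
        if st[i,4]<150: continue
        q=P[l==i]; r=cv2.minAreaRect((q[:,:2]*1000).astype(np.float32))
        print(n,'comp',c[i].round(),st[i,4],'rect',np.round(r[0],0),np.round(r[1],0),round(r[2],1),'z',np.median(q[:,2]).round(4),'hue',np.median(hsv[l==i][:,0]))
    # carousel knob & tips
    m=((z>.19)&(z<.25)&(P[...,0]>.3)&(abs(P[...,0]-.6)<.25)&(abs(P[...,1]+.3)<.25)).astype(np.uint8)
    k,l,st,c=cv2.connectedComponentsWithStats(m)
    for i in range(1,k):
        q=P[l==i]; print(n,'high',c[i].round(),st[i,4],np.median(q,0).round(3),q.max(0).round(3),q.min(0).round(3))
im=cv2.imread('pics/top0.png');a=cv2.resize(im[185:270,345:445],None,fx=6,fy=6,interpolation=cv2.INTER_CUBIC)
im=cv2.imread('pics/scene0.png');b=cv2.resize(im[275:375,110:225],None,fx=5.1,fy=5.1,interpolation=cv2.INTER_CUBIC)
c=np.zeros((600,800,3),np.uint8);a=cv2.resize(a,(400,340));b=cv2.resize(b,(400,348));c[:340,:400]=a;c[:348,400:]=b
cv2.imwrite('pics/car0.png',cv2.convertScaleAbs(c[:348],alpha=1.6))
E
```

```text
top comp [284. 204.] 949 rect [569.   2.] [112. 113.] 88.8 z 0.0652 hue 22.0
top comp [234. 207.] 937 rect [552. 178.] [111. 108.] 1.3 z 0.0653 hue 22.0
top comp [339. 215.] 947 rect [ 535. -193.] [114. 112.] 1.0 z 0.0655 hue 22.0
top comp [176. 225.] 998 rect [484. 382.] [114. 115.] 1.7 z 0.0652 hue 22.0
top comp [218. 264.] 881 rect [348. 229.] [110. 113.] 7.8 z 0.0654 hue 15.0
top high [405. 201.] 3 [ 0.576 -0.394  0.199] [ 0.579 -0.392  0.201] [ 0.576 -0.395  0.196]
top high [382. 209.] 3 [ 0.547 -0.316  0.201] [ 0.55  -0.315  0.207] [ 0.547 -0.317  0.197]
top high [423. 218.] 4 [ 0.521 -0.455  0.201] [ 0.524 -0.453  0.202] [ 0.521 -0.459  0.197]
top high [402. 225.] 123 [ 0.494 -0.375  0.234] [ 0.511 -0.36   0.244] [ 0.476 -0.399  0.205]
top high [377. 234.] 2 [ 0.466 -0.302  0.197] [ 0.468 -0.301  0.2  ] [ 0.465 -0.302  0.195]
top high [398. 236.] 1 [ 0.46  -0.374  0.191] [ 0.46  -0.374  0.191] [ 0.46  -0.374  0.191]
top high [418. 242.] 2 [ 0.441 -0.441  0.199] [ 0.441 -0.44   0.202] [ 0.441 -0.441  0.196]
top high [395. 250.] 3 [ 0.414 -0.363  0.198] [ 0.417 -0.362  0.202] [ 
[... 377 characters left out ...]
-193.] [115. 115.] 1.1 z 0.0645 hue 21.0
scene high [175. 290.] 7 [ 0.472 -0.299  0.199] [ 0.474 -0.298  0.201] [ 0.47  -0.302  0.192]
scene high [140. 299.] 7 [ 0.417 -0.362  0.2  ] [ 0.419 -0.36   0.203] [ 0.415 -0.365  0.194]
scene high [161. 320.] 267 [ 0.503 -0.38   0.233] [ 0.516 -0.36   0.239] [ 0.482 -0.396  0.202]
scene high [199. 314.] 6 [ 0.554 -0.315  0.198] [ 0.556 -0.313  0.201] [ 0.553 -0.317  0.192]
scene high [127. 334.] 8 [ 0.445 -0.442  0.199] [ 0.448 -0.44   0.203] [ 0.442 -0.444  0.19 ]
scene high [188. 348.] 6 [ 0.58  -0.393  0.199] [ 0.582 -0.392  0.203] [ 0.577 -0.395  0.194]
scene high [152. 359.] 7 [ 0.527 -0.455  0.198] [ 0.529 -0.454  0.201] [ 0.525 -0.458  0.19 ]
```

View pics/car0.png

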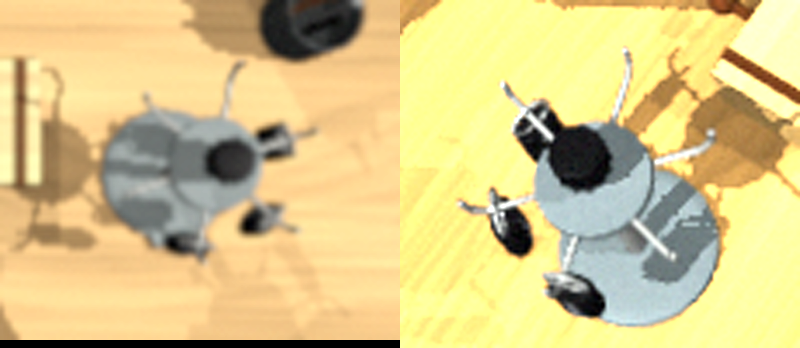

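The carousel's tips give its axis as about (0.497, -0.378). The hooks stand at 169°, 229° and 289° with keys on them, and at 109° (hook_5), 49° (hook_4) and -11° (hook_3) free. Next I measure the box knobs and look for the label holder.

```bash
python3 - <<'E'
from h import *
def proj(s,p):
    T=np.linalg.inv(np.array(s['cam_to_world'])); c=T[:3,:3]@p+T[:3,3]; c=c*[1,-1,-1]
    return cv2.projectPoints(c.reshape(1,1,3),np.zeros(3),np.zeros(3),np.array(s['camera_matrix']),np.array(s['D']))[0].ravel()
out=[]
for n in('top','scene'):
    s=snap(n); im=s['frame']
    hsv=cv2.cvtColor(im,cv2.COLOR_BGR2HSV)
    for b in [(.487,.382),(.555,.178),(.571,.002),(.537,-.193)]:
        P=onplane(s,np.argwhere(np.ones(im.shape[:2]))[:,::-1],.05).reshape(im.shape)
        m=(abs(P[...,0]-b[0]+.086)<.022)&(abs(P[...,1]-b[1])<.025)&(hsv[...,2]<75)&(hsv[...,1]>90)
        q=P[m]; print(n,b,len(q),(q.mean(0)-[b[0],b[1],0]).round(4) if len(q) else '')
    p=proj(s,np.array([.437,-.378,.01])); print(n,'label expected',p, 'axis foot',proj(s,np.array([.497,-.378,0.])))
    u,v=p.astype(int); cr=im[max(v-22,0):v+22,max(u-28,0):u+28]
    out.append(cv2.resize(cr,(400,314),interpolation=cv2.INTER_CUBIC))
cv2.imwrite('pics/label.png',cv2.convertScaleAbs(np.hstack(out),alpha=1.5))
E
```

```text
top (0.487, 0.382) 16 [-0.0853  0.0007  0.05  ]
top (0.555, 0.178) 14 [-0.0858  0.001   0.05  ]
top (0.571, 0.002) 15 [-0.0859  0.0033  0.05  ]
top (0.537, -0.193) 19 [-0.086  -0.0011  0.05  ]
top label expected [385.8799632  243.93615518] axis foot [385.33666753 227.71369248]
scene (0.487, 0.382) 16 [-0.0807 -0.003   0.05  ]
scene (0.555, 0.178) 11 [-0.0832 -0.0013  0.05  ]
scene (0.571, 0.002) 15 [-0.0816  0.0061  0.05  ]
scene (0.537, -0.193) 24 [-0.0834  0.0011  0.05  ]
scene label expected [159.04090194 332.71324661] axis foot [177.99734026 345.89229274]
```

View pics/label.png

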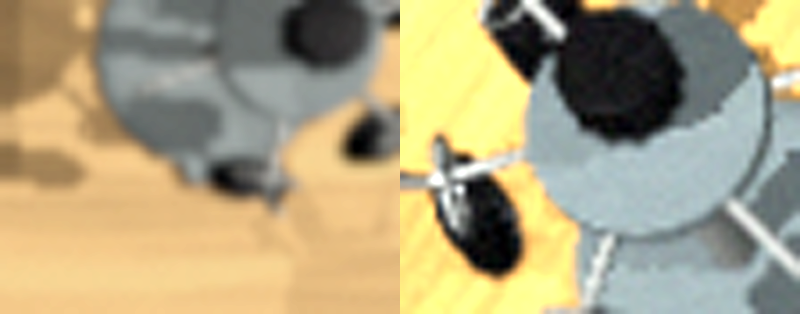

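```bash
python3 -m crank '[[1,0,0,-0.03,0.12],[1,0,0,-0.032,0.235],[1,0,0,-0.032,0.235],[1,0,0,-0.032,0.235]]' 40
python3 -m crank '[[1,-0.17,0.139,0,0],[1,-0.17,0.139,0,0],[1,-0.17,0.139,0,0],[1,-0.17,0.139,0,0],[1,-0.17,0.139,0,0]]'
python3 -m crank '[[1,-0.17,0.139,0,0],[1,-0.17,0.139,0,0],[1,-0.17,0.139,0,0],[1,-0.17,0.139,0,0],[1,-0.17,0.139,0,0]]'
python3 -m crank '[[1,0,0,0,0],[1,0,0,0,0],[1,0,0,0,0],[1,0,0,0,0]]'; python3 -c "
from h import *
print(telemetry.read_state()['joint_positions'])"
```

```text
time_s: 0.53
ee_pos: [0.157, -0.6563, 0.2801]
eef_rot: [3.141, 0.0, -3.139]
wrist_force: [-0.1, 0.0, -0.4]
finger_gap: 0.0853
grip_force: 0.0
time_s: 0.95
ee_pos: [0.319, -0.5228, 0.2792]
eef_rot: [3.14, -0.001, -3.138]
wrist_force: [1.3, -0.7, -1.2]
finger_gap: 0.0854
grip_force: 0.0
time_s: 1.37
ee_pos: [0.4805, -0.3908, 0.2794]
eef_rot: [3.141, -0.001, -3.138]
wrist_force: [0.8, -1.0, 0.4]
finger_gap: 0.0856
grip_force: 0.0
time_s: 1.7
ee_pos: [0.4788, -0.3931, 0.2797]
eef_rot: [3.141, -0.001, -3.141]
wrist_force: [-0.5, -0.4, 1.2]
finger_gap: 0.0854
grip_force: 0.0
[-3.72655467e-01  2.50844400e-01 -6.84916065e-02 -7.24329295e-05
 -1.25260406e+00 -1.19746238e+00]
```

```bash
python3 -m crank '[[1,-0.018,0.015,0,0],[1,-0.018,0.015,0,0],[1,-0.018,0.015,0.03,0],[1,-0.018,0.015,0.054,0],[1,-0.018,0.015,0.054,0]]'
python3 -m crank '[[0,0,0,0,0],[-0.5,0,0,0,0],[-1,0,0,0,0],[-1,0,0,0,0],[-1,0,0,0,0]]' 40
python3 -m crank '[[-1,0,0,0,0],[-1,0,0,0,0],[-1,0,0,0,0]]'
```

```text
time_s: 2.12
ee_pos: [0.4944, -0.3772, 0.2212]
eef_rot: [3.137, -0.007, 3.14]
wrist_force: [-1.1, 0.4, -1.7]
finger_gap: 0.0855
grip_force: 0.0
time_s: 2.53
ee_pos: [0.4981, -0.3773, 0.2283]
eef_rot: [3.141, 0.002, 3.142]
wrist_force: [-1.5, 5.7, 7.0]
finger_gap: 0.0346
grip_force: 40.1
time_s: 2.78
ee_pos: [0.4981, -0.3773, 0.2282]
eef_rot: [-3.142, 0.002, -3.141]
wrist_force: [-1.6, 5.2, 6.3]
finger_gap: 0.0345
grip_force: 40.1
```

```bash
python3 -m crank '[[-1,0,0,0,-0.11],[-1,0,0,0,-0.22],[-1,0,0,0,-0.33],[-1,0,0,0,-0.44],[-1,0,0,0,-0.55]]'
python3 -m crank '[[-1,0,0,0,-0.11],[-1,0,0,0,-0.22],[-1,0,0,0,-0.33],[-1,0,0,0,-0.44],[-1,0,0,0,-0.55]]'
python3 -m crank '[[-1,0,0,0,-0.11],[-1,0,0,0,-0.22],[-1,0,0,0,-0.33],[-1,0,0,0,-0.44],[-1,0,0,0,-0.55]]'
python3 -m crank '[[-1,0,0,0,-0.11],[-1,0,0,0,-0.22],[-1,0,0,0,-0.33],[-1,0,0,0,-0.44],[-1,0,0,0,-0.55]]'
python3 -m crank '[[-1,0,0,0,-0.05],[-1,0,0,0,-0.086],[-1,0,0,0,-0.086],[-1,0,0,0,-0.086],[-1,0,0,0,-0.086]]'
python3 -m crank '[[0,0,0,0,-0.0],[1,0,0,0,0],[1,0,0,-0.03,0],[1,0,0,-0.06,0],[1,0,0,-0.09,0]]'
```

```text
time_s: 3.2
ee_pos: [0.4979, -0.3769, 0.2282]
eef_rot: [-3.141, 0.002, -2.586]
wrist_force: [-1.3, 7.4, 7.9]
finger_gap: 0.0347
grip_force: 40.2
time_s: 3.62
ee_pos: [0.4977, -0.3766, 0.2283]
eef_rot: [-3.141, 0.001, -2.036]
wrist_force: [-1.8, 9.2, 7.6]
finger_gap: 0.0349
grip_force: 40.3
time_s: 4.03
ee_pos: [0.4973, -0.3766, 0.2282]
eef_rot: [-3.141, 0.001, -1.486]
wrist_force: [-3.3, 9.3, 10.3]
finger_gap: 0.0348
grip_force: 40.4
time_s: 4.45
ee_pos: [0.4969, -0.3767, 0.2282]
eef_rot: [-3.141, 0.001, -0.936]
wrist_force: [-4.6, 8.4, 9.4]
finger_gap: 0.0347
grip_force: 40.4
time_s: 4.87
ee_pos: [0.4969, -0.3768, 0.2282]
eef_rot: [-3.141, 0.001, -0.855]
wrist_force: [-5.3, 8.5, 8.9]
finger_gap: 0.0346
grip_force: 40.4
time_s: 5.28
ee_pos: [0.4976, -0.378, 0.3175]
eef_rot: [3.141, 0.0, -0.856]
wrist_force: [-0.1, -0.4, 1.2]
finger_gap: 0.085
grip_force: 0.0
```

```bash
python3 -m crank '[[1,0,0,0,0.12],[1,0,0,0,0.24],[1,0,0,0,0.36],[1,0,0,0,0.48],[1,0,0,0,0.6]]'
python3 -m crank '[[1,0,0,0,0.12],[1,0,0,0,0.24],[1,0,0,0,0.36],[1,0,0,0,0.48],[1,0,0,0,0.6]]'
python3 -m crank '[[1,0,0,0,0.12],[1,0,0,0,0.24],[1,0,0,0,0.36],[1,0,0,0,0.48],[1,0,0,0,0.6]]'
python3 -m crank '[[1,0,0,0,0.12],[1,0,0,0,0.24],[1,0,0,0,0.36],[1,0,0,0,0.486],[1,0,0,0,0.486]]'
python3 -m crank '[[1,0.05,0.183,0,0],[1,0.05,0.183,0,0],[1,0.05,0.183,0,0],[1,0.05,0.183,0,0],[1,0.05,0.183,0,0]]'
python3 -m crank '[[1,0,0,0,0],[1,0,0,0,0]]'
python3 - <<'E'
from h import *
s=snap('top');a=s['frame'][180:290,330:450]
t=snap('scene');b=t['frame'][265:375,105:225]
for n,s in(('top',s),('scene',t)):
    P=cloud(s); z=P[...,2]; q=P[(z>.188)&(z<.206)&(np.hypot(P[...,0]-.497,P[...,1]+.378)<.1)&(np.hypot(P[...,0]-.497,P[...,1]+.378)>.07)]
    print(n,sorted(np.degrees(np.arctan2(q[:,1]+.378,q[:,0]-.497)).round(0)))
cv2.imwrite('pics/car1.png',cv2.convertScaleAbs(np.hstack([cv2.resize(x,(400,367),interpolation=cv2.INTER_CUBIC) for x in(a,b)]),alpha=1.5))
E
```

```text
time_s: 5.7
ee_pos: [0.4978, -0.3781, 0.3167]
eef_rot: [-3.141, -0.001, -1.462]
wrist_force: [0.3, 0.1, 0.5]
finger_gap: 0.085
grip_force: 0.0
time_s: 6.12
ee_pos: [0.4979, -0.3781, 0.3167]
eef_rot: [-3.141, -0.0, -2.062]
wrist_force: [0.5, -0.8, -0.4]
finger_gap: 0.0856
grip_force: 0.0
time_s: 6.53
ee_pos: [0.4979, -0.3781, 0.3166]
eef_rot: [-3.141, 0.0, -2.662]
wrist_force: [0.4, -0.8, 1.0]
finger_gap: 0.0851
grip_force: 0.0
time_s: 6.95
ee_pos: [0.4978, -0.3781, 0.3166]
eef_rot: [-3.141, 0.001, 3.135]
wrist_force: [0.7, 0.4, -0.4]
finger_gap: 0.0854
grip_force: 0.0
time_s: 7.37
ee_pos: [0.4464, -0.1924, 0.3168]
eef_rot: [3.141, 0.001, -3.137]
wrist_force: [0.2, 0.6, -0.0]
finger_gap: 0.0853
grip_force: 0.0
time_s: 7.53
ee_pos: [0.4478, -0.1938, 0.3173]
eef_rot: [-3.141, 0.002, -3.135]
wrist_force: [1.1, 0.6, 0.3]
finger_gap: 0.0852
grip_force: 0.0
top [np.float64(-180.0), np.float64(-121.0), np.float64(-119.0), np.float64(-63.0), np.float64(-62.0), np.float64(-62.0), np.float64(-60.0), np.float64(-60.0), np.float64(-1.0), np.float64(-0.0), np.float64(1.0), np.float64(1.0), np.floa
[... 222 characters left out ...]
loat64(-118.0), np.float64(-118.0), np.float64(-118.0), np.float64(-117.0), np.float64(-61.0), np.float64(-59.0), np.float64(-59.0), np.float64(-59.0), np.float64(-59.0), np.float64(-58.0), np.float64(-1.0), np.float64(-1.0), np.float64(-0.0), np.float64(0.0), np.float64(-0.0), np.float64(0.0), np.float64(1.0), np.float64(2.0), np.float64(57.0), np.float64(58.0), np.float64(58.0), np.float64(58.0), np.float64(58.0), np.float64(58.0), np.float64(59.0), np.float64(59.0), np.float64(60.0), np.float64(118.0), np.float64(118.0), np.float64(119.0), np.float64(119.0), np.float64(119.0), np.float64(120.0), np.float64(120.0), np.float64(121.0), np.float64(179.0), np.float64(179.0), np.float64(180.0)]
```

View pics/car1.png

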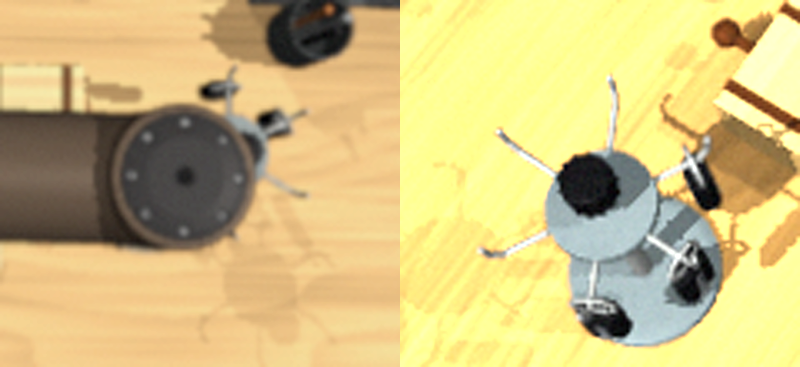

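```bash
python3 -m crank '[[1,-0.004,0,0.2,0],[1,-0.004,0,0.2,0],[1,-0.004,0,0.2,0],[1,-0.004,0,0.2,0],[1,-0.004,0,0.2,0]]'
python3 -m crank '[[0.5,0,0,0,0],[0.5,0,0,0,0]]'
python3 -m crank '[[0,0,0,0.03,0],[0,0,0,0.069,0],[0,0,0,0.069,0],[-1,0,0,0.069,0],[-1,0,0,0.069,0]]' 25
python3 -m crank '[[-1,0,0,0,0],[-1,0,0,0,0],[-1,0,0,0,0]]'
```

```text
time_s: 8.05
ee_pos: [0.4507, -0.1958, 0.1133]
eef_rot: [3.141, -0.002, 3.141]
wrist_force: [-0.1, 0.3, 0.2]
finger_gap: 0.0856
grip_force: 0.0
time_s: 8.22
ee_pos: [0.451, -0.1958, 0.1152]
eef_rot: [-3.141, -0.005, 3.141]
wrist_force: [1.1, -0.1, 0.6]
finger_gap: 0.065
grip_force: 0.0
time_s: 8.63
ee_pos: [0.4529, -0.1943, 0.0495]
eef_rot: [3.141, 0.002, 3.141]
wrist_force: [-0.2, 17.5, -0.6]
finger_gap: 0.0223
grip_force: 24.5
time_s: 8.88
ee_pos: [0.4529, -0.194, 0.0503]
eef_rot: [3.141, 0.003, -3.142]
wrist_force: [-1.7, 9.3, -0.4]
finger_gap: 0.022
grip_force: 24.5
```

```bash
python3 -m crank '[[-1,-0.0041,0,-0.0245,0],[-1,-0.0123,0,-0.0479,0],[-1,-0.0245,0,-0.0695,0],[-1,-0.0403,0,-0.0887,0],[-1,-0.0591,0,-0.1048,0]]'
python3 -m crank '[[-1,-0.0214,0,-0.0127,0],[-1,-0.0447,0,-0.0214,0],[-1,-0.0691,0,-0.026,0],[-1,-0.0939,0,-0.0262,0],[-1,-0.1184,0,-0.0221,0]]'
python3 -m crank '[[-1,0,0,0,0],[-1,-0.003,0,0,0],[0,-0.003,0,0,0],[0,-0.003,0,0,0],[0,-0.003,0,-0.02,0]]'
python3 -m crank '[[0,0,0,-0.04,0],[0,0.03,0,-0.07,0],[0,0.07,0,-0.07,0],[0,0.11,0,-0.07,0],[0,0.15,0,-0.07,0]]'
python3 -m crank '[[0,0.04,0,0,0],[0,0.08,0,0,0],[0,0.09,0,0,0],[0,0.09,0,0,0]]'
python3 - <<'E'
from h import *
s=snap('top','b4.png'); t=snap('scene')
a=s['frame'][170:270,280:420]; b=t['frame'][230:350,160:328]
cv2.imwrite('pics/b4.png',cv2.convertScaleAbs(np.hstack([cv2.resize(x,(400,286),interpolation=cv2.INTER_CUBIC) for x in(a,b)]),alpha=1.5))
E
```

```text
time_s: 9.3
ee_pos: [0.5125, -0.1934, 0.1576]
eef_rot: [3.14, 0.007, -3.142]
wrist_force: [5.6, 9.6, -8.8]
finger_gap: 0.0218
grip_force: 24.9
time_s: 9.72
ee_pos: [0.6316, -0.1923, 0.1798]
eef_rot: [3.139, 0.007, -3.141]
wrist_force: [-0.9, 13.0, -2.4]
finger_gap: 0.0222
grip_force: 25.5
time_s: 10.13
ee_pos: [0.6306, -0.1947, 0.1939]
eef_rot: [3.141, -0.003, 3.141]
wrist_force: [-0.9, 0.4, -2.0]
finger_gap: 0.043
grip_force: 0.0
time_s: 10.55
ee_pos: [0.4805, -0.1953, 0.2671]
eef_rot: [-3.141, 0.004, 3.141]
wrist_force: [-1.2, -0.5, 1.0]
finger_gap: 0.0424
grip_force: 0.0
time_s: 10.88
ee_pos: [0.3893, -0.1953, 0.2674]
eef_rot: [-3.141, 0.005, 3.141]
wrist_force: [0.2, 0.0, 0.3]
finger_gap: 0.0426
grip_force: 0.0
```

View pics/b4.png

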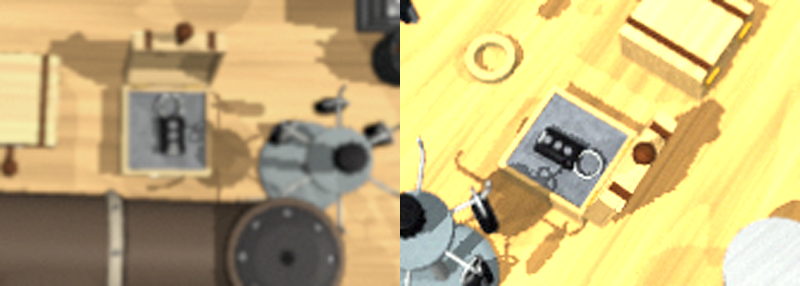

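Box 4, lid leaning back, holds a car key: fob at top (340,216), ring at (338,207), ring away from the robot.

```bash
cat >> h.py <<'E'
def key(s,b,zp=.051,thr=45):
    im=s['frame']; hsv=cv2.cvtColor(im,cv2.COLOR_BGR2HSV)
    P=onplane(s,np.argwhere(np.ones(im.shape[:2]))[:,::-1],zp).reshape(im.shape)
    ins=(abs(P[...,0]-b[0])<.05)&(abs(P[...,1]-b[1])<.05)
    m=(ins&(hsv[...,2]<thr)).astype(np.uint8)
    k,l,st,c=cv2.connectedComponentsWithStats(m)
    if k<2: return None
    i=1+np.argmax(st[1:,4]); q=P[l==i]
    r=cv2.minAreaRect((q[:,:2]*1000).astype(np.float32))
    d=q[:,:2]-q[:,:2].mean(0); w,v=np.linalg.eigh(d.T@d); a=v[:,1]*np.sign(v[0,1])
    return st[i,4],c[i].round(1),np.round(r[0],1),np.round(r[1],1),round(r[2],1),'axis deg',np.degrees(np.arctan2(a[1],a[0])).round(1)
E
python3 - <<'E'
from h import *
for n in('top','scene'):
    s=snap(n)
    for t in(40,55): print(n,t,key(s,(.537,-.193),thr=t))
    print(n,'ring? bright px');
    P=onplane(s,np.argwhere(np.ones((420,560)))[:,::-1],.044).reshape(420,560,3); C=cloud(s)
    g=(abs(P[...,0]-.537)<.046)&(abs(P[...,1]+.193)<.046)
    z=C[...,2]; q=C[g&(z>.046)&(z<.06)]; print('pts high',len(q),q.mean(0).round(4), cv2.minAreaRect((q[:,:2]*1000).astype(np.float32)))
    q=C[g&(z>.037)&(z<.046)]; print('pts mid',len(q),q.mean(0).round(4))
E
```

```text
top 40 (np.int32(55), array([338.7, 215.9]), array([ 531.3, -198.7]), array([39.5, 28.7]), 6.5, 'axis deg', np.float64(-6.7))
top 55 (np.int32(90), array([339.1, 216. ]), array([ 530.4, -199. ]), array([46.8, 32.4]), 0.8, 'axis deg', np.float64(-5.7))
top ring? bright px
pts high 112 [ 0.5335 -0.1983  0.0526] ((538.759521484375, -192.33531188964844), (68.18980407714844, 86.16667938232422), 86.38511657714844)
pts mid 279 [ 0.5394 -0.1915  0.0404]
scene 40 (np.int32(162), array([227.2, 292.5]), array([ 535.6, -200.3]), array([51.1, 31.8]), 2.3, 'axis deg', np.float64(5.8))
scene 55 (np.int32(180), array([227.2, 292.4]), array([ 535.6, -200.6]), array([51.2, 33.9]), 2.7, 'axis deg', np.float64(5.4))
scene ring? bright px
pts high 219 [ 0.5357 -0.2005  0.0524] ((546.0635375976562, -199.33358764648438), (74.2142105102539, 31.270000457763672), 0.6382156014442444)
pts mid 306 [ 0.5384 -0.1902  0.0397]
```

```bash
python3 -m crank '[[0.15,-0.144,-0.004,0,0],[0.15,-0.144,-0.004,0,0],[0.15,-0.144,-0.004,0,0],[0.15,-0.144,-0.004,0.06,0],[0.15,-0.144,-0.004,0.1,0]]'
python3 -m crank '[[0.15,0,0,0.04,0],[0.15,0,0,0.08,0],[0.15,0,0,0.09,0],[0.15,0,0,0.09,0],[0.15,0,0,0.09,0]]'
python3 - <<'E'
from h import *
s=telemetry.read_state();print(s['ee_pos'],s['finger_gap'])
E
```

```text
time_s: 11.5
ee_pos: [0.5397, -0.199, 0.1829]
eef_rot: [-3.141, 0.005, -3.141]
wrist_force: [-0.9, -0.4, -1.7]
finger_gap: 0.0493
grip_force: 0.0
time_s: 11.92
ee_pos: [0.5353, -0.199, 0.0938]
eef_rot: [-3.141, -0.001, -3.141]
wrist_force: [0.2, -0.3, 0.7]
finger_gap: 0.0491
grip_force: 0.0
[ 0.53529314 -0.19901382  0.09376915] 0.0490515981242536
```

```bash
python3 -m crank '[[0.15,0.002,0,0.03,0],[0.15,0.002,0,0.042,0],[0.15,0.002,0,0.042,0],[-0.3,0.002,0,0.042,0],[-1,0.002,0,0.042,0]]' 60
python3 -m crank '[[-1,0,0,0,0],[-1,0,0,0,0],[-1,0,0,0,0]]'
python3 -m crank '[[-1,0,0,-0.03,0],[-1,0,0,-0.07,0],[-1,0,0,-0.11,0],[-1,0,0,-0.15,0],[-1,0,0,-0.18,0]]'
python3 -m crank '[[-1,0.04,0,0,0],[-1,0.08,0,0,0],[-1,0.12,0,0,0],[-1,0.16,0,0,0],[-1,0.16,0,0,0]]'
```

```text
time_s: 12.33
ee_pos: [0.5342, -0.199, 0.0541]
eef_rot: [-3.141, 0.004, -3.141]
wrist_force: [0.2, 0.7, 2.1]
finger_gap: 0.0298
grip_force: 58.9
time_s: 12.58
ee_pos: [0.5342, -0.199, 0.0541]
eef_rot: [-3.141, 0.005, -3.141]
wrist_force: [-0.6, 0.4, 7.1]
finger_gap: 0.0296
grip_force: 59.0
time_s: 13.0
ee_pos: [0.5331, -0.1991, 0.237]
eef_rot: [-3.141, 0.006, -3.141]
wrist_force: [2.3, -0.2, -1.1]
finger_gap: 0.03
grip_force: 59.3
time_s: 13.42
ee_pos: [0.3659, -0.1984, 0.2326]
eef_rot: [3.14, 0.002, 3.14]
wrist_force: [-0.6, 1.0, -2.2]
finger_gap: 0.0298
grip_force: 59.3
```

```bash
python3 -m crank '[[-1,0,-0.04,-0.02,0],[-1,0,-0.08,-0.02,0],[-1,0,-0.12,-0.02,0],[-1,0,-0.16,-0.02,0],[-1,0,-0.179,-0.02,0]]'
python3 -m crank '[[-1,-0.007,0,0,0],[-1,-0.013,0,0,0],[-1,-0.013,0,0,0],[-1,-0.013,0,0,0]]'
python3 - <<'E'
from h import *
s=snap('scene'); t=snap('top')
a=s['frame'][250:370,80:240];b=t['frame'][190:290,330:463]
cv2.imwrite('pics/hang1.png',cv2.convertScaleAbs(np.hstack([cv2.resize(x,(400,300),interpolation=cv2.INTER_CUBIC) for x in(a,b)]),alpha=1.5))
E
```

```text
time_s: 13.83
ee_pos: [0.3722, -0.3814, 0.2529]
eef_rot: [-3.14, 0.002, 3.14]
wrist_force: [0.9, -0.7, -1.2]
finger_gap: 0.0297
grip_force: 59.5
time_s: 14.17
ee_pos: [0.3855, -0.377, 0.2518]
eef_rot: [-3.141, 0.001, -3.141]
wrist_force: [0.5, -0.3, -1.1]
finger_gap: 0.0295
grip_force: 59.5
```

View pics/hang1.png

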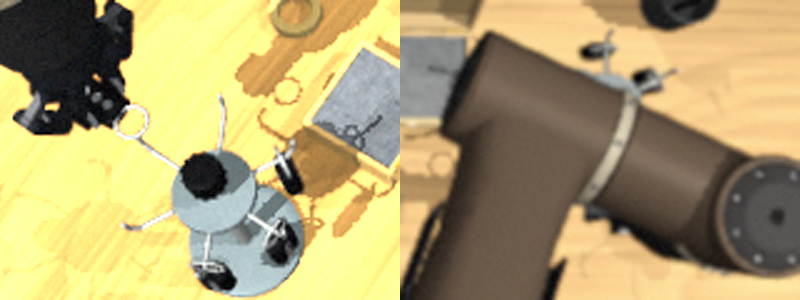

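Scene view shows the gripped key's ring at (132,299), with hook_4's tip under it.

```bash
python3 - <<'E'
from h import *
s=snap('scene'); im=s['frame'][288:312,120:148]
u=np.array([[132.4,298.8]])
for z in(.235,.2417,.25): print(z,onplane(s,u,z).round(4))
C=cloud(s); z=C[...,2]
q=C[(z>.236)&(z<.249)&(C[...,0]>.40)&(C[...,0]<.45)&(abs(C[...,1]+.378)<.03)]; print(len(q),q.min(0),q.max(0),q.mean(0))
E
```

```text
0.235 [[ 0.4184 -0.376   0.235 ]]
0.2417 [[ 0.4214 -0.3769  0.2417]]
0.25 [[ 0.4251 -0.3782  0.25  ]]
100 [ 0.40051554 -0.39216818  0.23829908] [ 0.43766148 -0.35947348  0.24899912] [ 0.41671074 -0.37707     0.24337587]
```

```bash
python3 -m crank '[[-1,0.005,-0.001,0,0],[-1,0.005,-0.001,0,0],[-1,0.005,-0.001,0.02,0],[-1,0.005,-0.001,0.04,0],[-1,0.005,-0.001,0.04,0]]'
python3 -m crank '[[-1,0,0,0.01,0],[-1,0,0,0.02,0],[-1,0,0,0.02,0],[-1,0,0,0.02,0]]'
python3 - <<'E'
from h import *
s=snap('scene'); a=s['frame'][260:350,90:210]
cv2.imwrite('pics/hang2.png',cv2.convertScaleAbs(cv2.resize(a,(600,450),interpolation=cv2.INTER_CUBIC),alpha=1.5))
E
```

```text
time_s: 14.73
ee_pos: [0.3782, -0.3773, 0.2077]
eef_rot: [3.138, -0.004, 3.141]
wrist_force: [-1.7, 0.5, -1.3]
finger_gap: 0.03
grip_force: 59.5
time_s: 15.07
ee_pos: [0.38, -0.3787, 0.191]
eef_rot: [3.141, -0.001, 3.141]
wrist_force: [-0.0, 0.5, -0.8]
finger_gap: 0.0295
grip_force: 59.5
```

View pics/hang2.png

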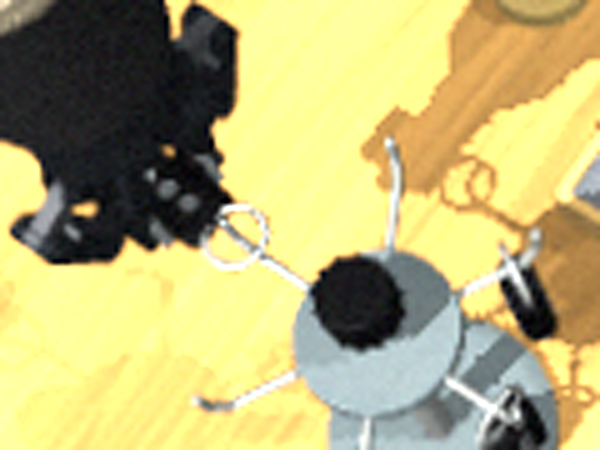

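```bash
python3 -m crank '[[0.2,0,0,0,0],[0.6,0,0,0,0],[0.6,0,0,0,0],[0.6,0,0,0,0],[0.6,0,0,0,0]]'
python3 -m crank '[[0.6,0.01,0,0,0],[0.6,0.02,0,0,0],[0.6,0.03,0,-0.03,0],[0.6,0.05,0,-0.07,0],[0.6,0.05,0,-0.1,0]]'
python3 -m crank '[[0.6,-0.005,0.04,0,0],[0.6,-0.005,0.08,0,0],[0.6,-0.005,0.12,0,0],[0.6,-0.005,0.16,0,0],[0.6,-0.005,0.184,0,0]]'
python3 -m crank '[[0.6,0,0,0,0]]'
python3 - <<'E'
from h import *
s=snap('scene'); t=snap('top')
a=s['frame'][250:370,80:240];b=t['frame'][190:290,330:463]
cv2.imwrite('pics/hang3.png',cv2.convertScaleAbs(np.hstack([cv2.resize(x,(400,300),interpolation=cv2.INTER_CUBIC) for x in(a,b)]),alpha=1.5))
E
```

```text
time_s: 15.53
ee_pos: [0.3802, -0.3788, 0.1913]
eef_rot: [-3.141, 0.0, 3.141]
wrist_force: [0.2, -0.2, -0.0]
finger_gap: 0.0682
grip_force: 0.0
time_s: 15.95
ee_pos: [0.3268, -0.3782, 0.2925]
eef_rot: [3.141, -0.001, 3.141]
wrist_force: [1.2, 0.1, -0.7]
finger_gap: 0.0686
grip_force: 0.0
time_s: 16.37
ee_pos: [0.3334, -0.1927, 0.2911]
eef_rot: [3.141, 0.001, 3.141]
wrist_force: [-0.3, 0.2, -0.8]
finger_gap: 0.0683
grip_force: 0.0
time_s: 16.45
ee_pos: [0.3339, -0.1919, 0.2915]
eef_rot: [3.141, 0.002, -3.139]
wrist_force: [-0.9, -0.8, -0.0]
finger_gap: 0.0682
grip_force: 0.0
```

View pics/hang3.png

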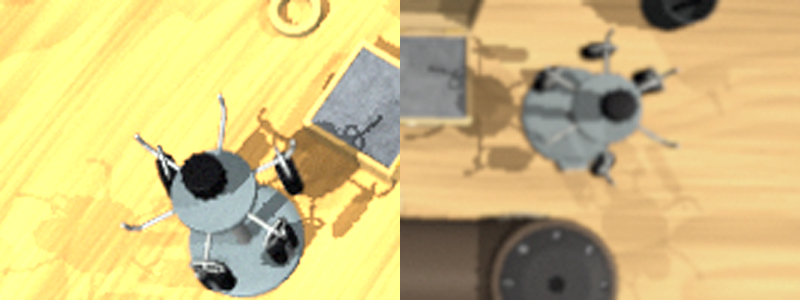

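The key hangs on hook_4, with ring on wire and fob down. Next I shut box 4.

```bash
python3 -m crank '[[0.2,-0.15,-0.002,0,0],[0.2,-0.15,-0.002,0,0],[0.2,-0.15,-0.002,0,0],[0.2,-0.15,-0.002,0,0],[0.2,-0.15,-0.002,0,0]]'
python3 -m crank '[[0.2,-0.161,0,0,0],[0.2,-0.161,0,0,0],[0.2,-0.161,0,0,0],[0.2,-0.161,0,0,0],[0.2,-0.161,0,0,0]]'
python3 -m crank '[[0.2,0,0,0,0],[0.2,0,0,0,0]]'
python3 - <<'E'
from h import *
for n in('top','scene'):
    s=snap(n); C=cloud(s); z=C[...,2]; q=C[(z>.165)&(z<.192)&(abs(C[...,0]-.64)<.03)&(abs(C[...,1]+.193)<.03)]; print(n,len(q),q.mean(0) if len(q) else'')
E
```

```text
time_s: 16.97
ee_pos: [0.4888, -0.1983, 0.289]
eef_rot: [-3.141, -0.003, 3.14]
wrist_force: [0.6, -1.2, 0.4]
finger_gap: 0.0514
grip_force: 0.0
time_s: 17.38
ee_pos: [0.6503, -0.1985, 0.2868]
eef_rot: [-3.141, -0.004, 3.14]
wrist_force: [0.1, -0.7, -0.9]
finger_gap: 0.0516
grip_force: 0.0
time_s: 17.55
ee_pos: [0.6454, -0.1982, 0.2898]
eef_rot: [3.142, -0.002, 3.14]
wrist_force: [0.0, 0.5, -0.3]
finger_gap: 0.0511
grip_force: 0.0
top 38 [ 0.63917613 -0.19268414  0.18153941]
scene 81 [ 0.64569922 -0.1935004   0.1803534 ]
```

```bash
python3 -m crank '[[0.2,0.001,0.005,0.03,0],[0.2,0.001,0.005,0.07,0],[0.2,0.001,0.005,0.1,0],[0.2,0.001,0.005,0.118,0],[0.2,0.001,0.005,0.118,0]]'
python3 -m crank '[[-0.5,0,0,0,0],[-1,0,0,0,0],[-1,0,0,0,0],[-1,0,0,0,0]]' 25
python3 -m crank '[[-1,0.0264,0,-0.007,0],[-1,0.0511,0,-0.0089,0],[-1,0.0758,0,-0.0065,0],[-1,0.0997,0,0.0002,0],[-1,0.1221,0,0.0109,0]]'
python3 -m crank '[[-1,0.0202,0,0.0144,0],[-1,0.0376,0,0.0322,0],[-1,0.0517,0,0.0526,0],[-1,0.062,0,0.0752,0],[-1,0.0681,0,0.0993,0]]'
python3 -m crank '[[-1,0.0015,0,0.0123,0],[-1,0.0015,0,0.0123,0],[-1,0.0015,0,0.0123,0]]'
```

```text
time_s: 18.07
ee_pos: [0.6418, -0.1917, 0.1694]
eef_rot: [3.14, -0.006, 3.14]
wrist_force: [-1.1, -0.3, -1.3]
finger_gap: 0.0511
grip_force: 0.0
time_s: 18.4
ee_pos: [0.6461, -0.1917, 0.1759]
eef_rot: [-3.141, 0.004, -3.141]
wrist_force: [-1.6, 3.0, 6.5]
finger_gap: 0.0223
grip_force: 24.5
time_s: 18.82
ee_pos: [0.5237, -0.1927, 0.165]
eef_rot: [-3.14, 0.006, -3.141]
wrist_force: [2.7, -5.8, -2.5]
finger_gap: 0.0219
grip_force: 25.6
time_s: 19.23
ee_pos: [0.4545, -0.1932, 0.0641]
eef_rot: [-3.14, 0.003, -3.141]
wrist_force: [1.1, -12.5, -0.3]
finger_gap: 0.0223
grip_force: 26.8
time_s: 19.48
ee_pos: [0.452, -0.1932, 0.0506]
eef_rot: [-3.14, -0.003, 3.141]
wrist_force: [-4.8, -11.5, 0.5]
finger_gap: 0.0221
grip_force: 27.2
```

```bash
python3 -m crank '[[0.2,0,0,0,0],[0.2,0,0,0,0],[0.2,0,0,-0.03,0],[0.2,0,0,-0.07,0],[0.2,0,0,-0.08,0]]'
python3 -m crank '[[0.2,-0.035,0.199,0,0],[0.2,-0.035,0.199,0,0],[0.2,-0.035,0.199,0,0],[0.2,-0.035,0.199,0,0],[0.2,-0.035,0.199,0,0]]'
python3 -m crank '[[0.2,0,0,0,0],[0.2,0,0,0,0]]'
```

```text
time_s: 19.9
ee_pos: [0.4567, -0.1921, 0.1363]
eef_rot: [-3.14, 0.008, -3.14]
wrist_force: [1.0, -0.3, 0.7]
finger_gap: 0.0509
grip_force: 0.0
time_s: 20.32
ee_pos: [0.4895, 0.0101, 0.1319]
eef_rot: [3.14, 0.003, -3.141]
wrist_force: [0.3, 0.6, -0.2]
finger_gap: 0.0511
grip_force: 0.0
time_s: 20.48
ee_pos: [0.4895, 0.0096, 0.1314]
eef_rot: [3.141, 0.002, -3.138]
wrist_force: [0.5, -0.6, -0.4]
finger_gap: 0.051
grip_force: 0.0
```

```bash
python3 -m crank '[[0.2,0.002,-0.003,0.03,0],[0.2,0.002,-0.003,0.06,0],[0.2,0.002,-0.003,0.082,0],[0.2,0.002,-0.003,0.082,0],[-1,0.002,-0.003,0.082,0]]' 25
python3 -m crank '[[-1,0,0,0,0],[-1,0,0,0,0],[-1,0,0,0,0]]'
python3 -m crank '[[-1,-0.0041,0,-0.0245,0],[-1,-0.0123,0,-0.0479,0],[-1,-0.0245,-0.001,-0.0695,0],[-1,-0.0403,-0.001,-0.0887,0],[-1,-0.0591,-0.002,-0.1048,0]]'
python3 -m crank '[[-1,-0.0214,-0.001,-0.0127,0],[-1,-0.0447,-0.001,-0.0214,0],[-1,-0.0691,-0.002,-0.026,0],[-1,-0.0939,-0.003,-0.0262,0],[-1,-0.1184,-0.004,-0.0221,0]]'
python3 -m crank '[[-1,0,0,0,0],[-1,-0.003,0,0,0],[0,-0.003,0,0,0],[0,-0.003,0,0,0],[0,-0.003,0,-0.02,0]]'
python3 -m crank '[[0,0,0,-0.04,0],[0,0.03,0,-0.07,0],[0,0.07,0,-0.07,0],[0,0.11,0,-0.07,0],[0,0.15,0,-0.07,0]]'
python3 -m crank '[[0,0.04,0,0,0],[0,0.08,0,0,0],[0,0.12,0,0,0],[0,0.12,0,0,0]]'
python3 - <<'E'
from h import *
for n in('top','scene'):
    s=snap(n,'b3'+n+'.png'); print(key(s,(.571,.002)),key(s,(.571,.002),thr=70))
    C=cloud(s); z=C[...,2]; g=(abs(C[...,0]-.571)<.046)&(abs(C[...,1]-.002)<.046); q=C[g&(z>.046)&(z<.06)]; print('high',len(q),q.mean(0).round(4) if len(q) else '')
    q=C[(z>.165)&(z<.192)&(abs(C[...,0]-.67)<.04)&(abs(C[...,1])<.03)]; print('ball',len(q),q.mean(0).round(4) if len(q) else'')
E
```

```text
time_s: 20.9
ee_pos: [0.486, 0.0033, 0.0484]
eef_rot: [-3.141, -0.002, 3.141]
wrist_force: [-0.0, 0.6, -0.3]
finger_gap: 0.0405
grip_force: 0.0
time_s: 21.15
ee_pos: [0.4876, 0.0052, 0.0503]
eef_rot: [3.14, 0.003, 3.141]
wrist_force: [-1.6, 4.9, 0.3]
finger_gap: 0.0221
grip_force: 24.5
time_s: 21.57
ee_pos: [0.5471, 0.0035, 0.1574]
eef_rot: [3.138, 0.006, 3.142]
wrist_force: [4.4, 8.6, -8.4]
finger_gap: 0.0219
grip_force: 24.9
time_s: 21.98
ee_pos: [0.6666, 0.0003, 0.1793]
eef_rot: [3.137, 0.007, -3.141]
wrist_force: [-0.4, 12.2, -2.0]
finger_gap: 0.022
grip_force: 25.6
time_s: 22.4
ee_pos: [0.6648, -0.0022, 0.1931]
eef_rot: [-3.141, -0.005, 3.141]
wrist_force: [-1.0, -0.7, -1.1]
finger_gap: 0.0428
grip_force: 0.0
time_s: 22.82
ee_pos: [0.5152, -0.0025, 0.2667]
eef_rot: [3.141, 0.002, 3.141]
wrist_force: [-0.1, 1.3, -0.0]
finger_gap: 0.0425
grip_force: 0.0
time_s: 23.15
ee_pos: [0.3908, -0.0035, 0.2667]
eef_rot: [3.139, 0.002, 3.141]
wrist_force: [-0.3, -0.2, -0.7]
finger_gap: 0.0427
grip_force: 0.0
None None
high 8 [0.5594 0.0099 0.0468]
ball 38 [6.739e-01 2.000e-04 1.806e-01]
None None
high 0 
ball 74 [ 0.6801 -0.0037  0.1788]
```

```bash
python3 - <<'E'
from h import *
for n in('top','scene'):
    s=snap(n); C=cloud(s); z=C[...,2]; g=(abs(C[...,0]-.572)<.042)&(abs(C[...,1]-.002)<.042)
    print(n,g.sum(),np.percentile(z[g],[1,50,99]).round(4))
E
python3 -m crank '[[0.2,-0.15,0,0,0],[0.2,-0.15,0,0,0],[0.2,-0.15,0,0,0],[0.2,-0.15,0,0,0],[0.2,-0.15,0,0,0]]'
python3 -m crank '[[0.2,-0.137,0.001,0,0],[0.2,-0.137,0.001,0,0],[0.2,-0.137,0.001,0,0],[0.2,-0.137,0.001,0,0],[0.2,-0.137,0.001,0,0]]'
python3 -m crank '[[0.2,0,0,0,0],[0.2,0,0,0,0]]'
```

```text
top 549 [0.0277 0.0369 0.0467]
scene 817 [0.0283 0.0351 0.0417]
time_s: 23.77
ee_pos: [0.5521, -0.0022, 0.2629]
eef_rot: [-3.139, -0.003, 3.14]
wrist_force: [-0.3, 1.0, -0.4]
finger_gap: 0.0511
grip_force: 0.0
time_s: 24.18
ee_pos: [0.6872, -0.0015, 0.2616]
eef_rot: [-3.14, -0.004, 3.14]
wrist_force: [-0.6, -0.9, 0.1]
finger_gap: 0.0516
grip_force: 0.0
time_s: 24.35
ee_pos: [0.6838, -0.0012, 0.2644]
eef_rot: [-3.141, -0.002, 3.141]
wrist_force: [0.5, -0.8, 0.2]
finger_gap: 0.0512
grip_force: 0.0
```

Box 3 is empty: the felt is flat and clear in both views. Now I shut it.

```bash
python3 -m crank '[[0.2,0.005,-0.001,0.03,0],[0.2,0.005,-0.001,0.07,0],[0.2,0.005,-0.001,0.092,0],[0.2,0.005,-0.001,0.092,0],[-1,0.005,-0.001,0.092,0]]' 25
python3 -m crank '[[-1,0,0,0,0],[-1,0,0,0,0],[-1,0,0,0,0]]'
python3 -m crank '[[-1,0.0264,0.001,-0.007,0],[-1,0.0511,0.001,-0.0089,0],[-1,0.0758,0.002,-0.0065,0],[-1,0.0997,0.003,0.0002,0],[-1,0.1221,0.004,0.0109,0]]'
python3 -m crank '[[-1,0.0202,0.001,0.0144,0],[-1,0.0376,0.001,0.0322,0],[-1,0.0517,0.002,0.0526,0],[-1,0.062,0.002,0.0752,0],[-1,0.0681,0.002,0.0993,0]]'
python3 -m crank '[[-1,0.0015,0,0.0123,0],[-1,0.0015,0,0.0123,0],[-1,0.0015,0,0.0123,0]]'
python3 -m crank '[[0.2,0,0,0,0],[0.2,0,0,0,0],[0.2,0,0,-0.03,0],[0.2,0,0,-0.07,0],[0.2,0,0,-0.08,0]]'
python3 -m crank '[[0.2,0.016,0.173,0,0],[0.2,0.016,0.173,0,0],[0.2,0.016,0.173,0,0],[0.2,0.016,0.173,0,0],[0.2,0.016,0.173,0,0]]'
python3 -m crank '[[0.2,0,0,0,0],[0.2,0,0,0,0]]'
```

```text
time_s: 24.77
ee_pos: [0.6783, -0.002, 0.1737]
eef_rot: [-3.141, -0.001, -3.141]
wrist_force: [0.2, -0.2, 1.8]
finger_gap: 0.0403
grip_force: 0.0
time_s: 25.02
ee_pos: [0.6801, 0.0001, 0.1764]
eef_rot: [3.139, 0.004, -3.141]
wrist_force: [-2.1, 6.7, 0.9]
finger_gap: 0.0219
grip_force: 24.5
time_s: 25.43
ee_pos: [0.5585, 0.0034, 0.1668]
eef_rot: [3.139, 0.008, -3.141]
wrist_force: [3.0, 2.0, -0.3]
finger_gap: 0.022
grip_force: 26.0
time_s: 25.85
ee_pos: [0.4893, 0.0052, 0.0654]
eef_rot: [3.139, 0.005, -3.141]
wrist_force: [1.5, 3.0, -0.2]
finger_gap: 0.0221
grip_force: 27.2
time_s: 26.1
ee_pos: [0.487, 0.0051, 0.0518]
eef_rot: [3.141, -0.0, -3.142]
wrist_force: [-7.5, 6.1, 0.7]
finger_gap: 0.022
grip_force: 27.4
time_s: 26.52
ee_pos: [0.4908, 0.005, 0.1373]
eef_rot: [3.14, 0.009, -3.14]
wrist_force: [1.4, 0.5, 0.7]
finger_gap: 0.0511
grip_force: 0.0
time_s: 26.93
ee_pos: [0.4728, 0.1829, 0.1331]
eef_rot: [3.138, 0.005, -3.138]
wrist_force: [0.8, -0.1, 0.2]
finger_gap: 0.0513
grip_force: 0.0
time_s: 27.1
ee_pos: [0.4718, 0.1782, 0.132]
eef_rot: [3.14, 0.002, -3.14]
wrist_force: [-0.9, -0.7, 0.6]
finger_gap: 0.0513
grip_force: 0.0
```

```bash
python3 -m crank '[[0.2,0.001,0,0.03,0],[0.2,0.001,0,0.06,0],[0.2,0.001,0,0.082,0],[0.2,0.001,0,0.082,0],[-1,0.001,0,0.082,0]]' 25
python3 -m crank '[[-1,0,0,0,0],[-1,0,0,0,0],[-1,0,0,0,0]]'
python3 -m crank '[[-1,-0.0041,0,-0.0245,0],[-1,-0.0123,0,-0.0479,0],[-1,-0.0245,0,-0.0695,0],[-1,-0.0403,0,-0.0887,0],[-1,-0.0591,0,-0.1048,0]]'
python3 -m crank '[[-1,-0.0214,0,-0.0127,0],[-1,-0.0447,0,-0.0214,0],[-1,-0.0691,0,-0.026,0],[-1,-0.0939,0,-0.0262,0],[-1,-0.1184,0,-0.0221,0]]'
python3 -m crank '[[-1,0,0,0,0],[-1,-0.003,0,0,0],[0,-0.003,0,0,0],[0,-0.003,0,0,0],[0,-0.003,0,-0.02,0]]'
python3 -m crank '[[0,0,0,-0.04,0],[0,0.03,0,-0.07,0],[0,0.07,0,-0.07,0],[0,0.11,0,-0.07,0],[0,0.15,0,-0.07,0]]'
python3 -m crank '[[0,0.04,0,0,0],[0,0.08,0,0,0],[0,0.12,0,0,0],[0,0.12,0,0,0]]'
python3 - <<'E'
from h import *
for n in('top','scene'):
    s=snap(n,'b2'+n+'.png'); b=(.554,.178); print(key(s,b),key(s,b,thr=60))
    C=cloud(s); z=C[...,2]; g=(abs(C[...,0]-b[0])<.044)&(abs(C[...,1]-b[1])<.044); q=C[g&(z>.046)&(z<.06)]; print('high',len(q),q.mean(0).round(4) if len(q) else '',np.percentile(z[g],[1,50,99]).round(3))
    q=C[(z>.165)&(z<.192)&(abs(C[...,0]-.66)<.04)&(abs(C[...,1]-.178)<.03)]; print('ball',len(q),q.mean(0).round(4) if len(q) else'')
E
```

```text
time_s: 27.52
ee_pos: [0.4703, 0.1759, 0.0489]
eef_rot: [-3.14, -0.001, 3.14]
wrist_force: [0.9, 0.5, 0.8]
finger_gap: 0.0406
grip_force: 0.0
time_s: 27.77
ee_pos: [0.4715, 0.179, 0.051]
eef_rot: [3.138, 0.003, 3.141]
wrist_force: [-3.1, 6.3, -0.2]
finger_gap: 0.0219
grip_force: 24.5
time_s: 28.18
ee_pos: [0.5317, 0.1798, 0.1584]
eef_rot: [3.135, 0.007, -3.141]
wrist_force: [4.5, 11.9, -8.3]
finger_gap: 0.022
grip_force: 24.9
time_s: 28.6
ee_pos: [0.6511, 0.1815, 0.1804]
eef_rot: [3.133, 0.008, -3.141]
wrist_force: [-0.5, 18.2, -1.8]
finger_gap: 0.0222
grip_force: 25.6
time_s: 29.02
ee_pos: [0.6489, 0.1762, 0.1937]
eef_rot: [-3.14, -0.005, 3.141]
wrist_force: [-0.8, -0.3, -1.3]
finger_gap: 0.0428
grip_force: 0.0
time_s: 29.43
ee_pos: [0.4993, 0.1762, 0.2673]
eef_rot: [3.14, 0.002, 3.14]
wrist_force: [-0.6, 0.0, 0.7]
finger_gap: 0.0429
grip_force: 0.0
time_s: 29.77
ee_pos: [0.3758, 0.1753, 0.2674]
eef_rot: [3.138, 0.001, -3.14]
wrist_force: [-0.1, -1.0, -0.9]
finger_gap: 0.0429
grip_force: 0.0
None None
high 4 [0.5488 0.1722 0.0475] [0.027 0.036 0.045]
ball 41 [0.6565 0.1807 0.1802]
None None
high 0  [0.028 0.035 0.042]
ball 64 [0.6641 0.1776 0.1794]
```

```bash
python3 -m crank '[[0.2,-0.15,0.004,0,0],[0.2,-0.15,0.004,0,0],[0.2,-0.15,0.004,0,0],[0.2,-0.15,0.004,0,0],[0.2,-0.15,0.004,0,0]]'
python3 -m crank '[[0.2,-0.13,0,0,0],[0.2,-0.13,0,0,0],[0.2,-0.13,0,0,0],[0.2,-0.13,0,0,0],[0.2,-0.13,0,0,0]]'
python3 -m crank '[[0.2,0,0,0,0],[0.2,0,0,0,0]]'
python3 - <<'E'
from h import *
a=cv2.imread('pics/b3scene.png')[190:290,220:340];b=cv2.imread('pics/b2scene.png')[140:240,250:370]
cv2.imwrite('pics/empty.png',cv2.convertScaleAbs(np.hstack([cv2.resize(x,(400,333),interpolation=cv2.INTER_CUBIC) for x in(a,b)]),alpha=1.5))
E
```

```text
time_s: 30.28
ee_pos: [0.5358, 0.1804, 0.2645]
eef_rot: [-3.139, -0.001, 3.138]
wrist_force: [-0.3, 0.4, 0.1]
finger_gap: 0.0516
grip_force: 0.0
time_s: 30.7
ee_pos: [0.6634, 0.1797, 0.2633]
eef_rot: [-3.139, -0.003, 3.138]
wrist_force: [-0.5, -1.3, 0.9]
finger_gap: 0.0511
grip_force: 0.0
time_s: 30.87
ee_pos: [0.6605, 0.1806, 0.266]
eef_rot: [-3.141, -0.0, 3.141]
wrist_force: [0.3, 0.7, 0.1]
finger_gap: 0.0511
grip_force: 0.0
```

View pics/empty.png

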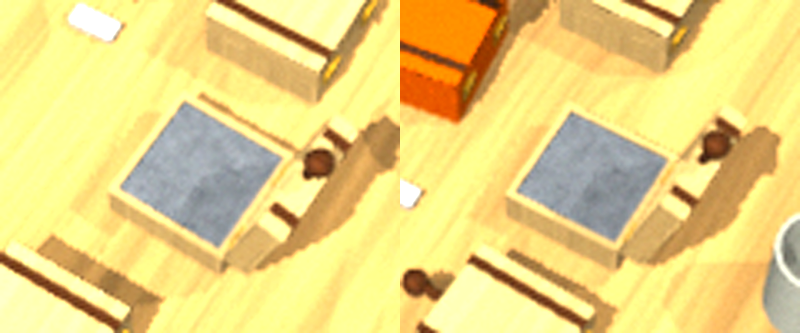

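Both boxes are empty, with bare felt. I shut box 2 and open box 1.

```bash
python3 -m crank '[[0.2,-0.002,0,0.03,0],[0.2,-0.002,0,0.07,0],[0.2,-0.002,0,0.093,0],[0.2,-0.002,0,0.093,0],[-1,-0.002,0,0.093,0]]' 25
python3 -m crank '[[-1,0,0,0,0],[-1,0,0,0,0],[-1,0,0,0,0]]'
python3 -m crank '[[-1,0.0264,0,-0.007,0],[-1,0.0511,0,-0.0089,0],[-1,0.0758,-0.001,-0.0065,0],[-1,0.0997,-0.001,0.0002,0],[-1,0.1221,-0.001,0.0109,0]]'
python3 -m crank '[[-1,0.0202,0,0.0144,0],[-1,0.0376,0,0.0322,0],[-1,0.0517,0,0.0526,0],[-1,0.062,0,0.0752,0],[-1,0.0681,0,0.0993,0]]'
python3 -m crank '[[-1,0.0015,0,0.0123,0],[-1,0.0015,0,0.0123,0],[-1,0.0015,0,0.0123,0]]'
python3 -m crank '[[0.2,0,0,0,0],[0.2,0,0,0,0],[0.2,0,0,-0.03,0],[0.2,0,0,-0.07,0],[0.2,0,0,-0.08,0]]'
python3 -m crank '[[0.2,0.068,0.2,0,0],[0.2,0.068,0.2,0,0],[0.2,0.068,0.2,0,0],[0.2,0.068,0.2,0,0],[0.2,0.068,0.2,0,0]]'
python3 -m crank '[[0.2,0,0,0,0],[0.2,0,0,0,0]]'
```

```text
time_s: 31.28
ee_pos: [0.662, 0.1811, 0.1734]
eef_rot: [-3.141, -0.001, -3.141]
wrist_force: [0.6, -0.1, 0.3]
finger_gap: 0.0406
grip_force: 0.0
time_s: 31.53
ee_pos: [0.6639, 0.1823, 0.1761]
eef_rot: [3.139, 0.004, -3.141]
wrist_force: [-1.9, 2.7, 6.5]
finger_gap: 0.0221
grip_force: 24.5
time_s: 31.95
ee_pos: [0.5411, 0.1805, 0.1648]
eef_rot: [3.14, 0.005, -3.141]
wrist_force: [2.8, -0.4, -1.4]
finger_gap: 0.0222
grip_force: 25.8
time_s: 32.37
ee_pos: [0.4715, 0.1794, 0.0634]
eef_rot: [3.141, 0.001, -3.142]
wrist_force: [4.1, -5.2, -1.3]
finger_gap: 0.0223
grip_force: 26.8
time_s: 32.62
ee_pos: [0.4698, 0.1792, 0.0503]
eef_rot: [-3.139, -0.003, 3.141]
wrist_force: [-6.4, -1.6, 0.7]
finger_gap: 0.0224
grip_force: 27.7
time_s: 33.03
ee_pos: [0.4744, 0.1823, 0.1367]
eef_rot: [3.137, 0.008, -3.141]
wrist_force: [0.8, 0.2, 0.6]
finger_gap: 0.0512
grip_force: 0.0
time_s: 33.45
ee_pos: [0.404, 0.3802, 0.1322]
eef_rot: [3.138, 0.002, 3.141]
wrist_force: [0.8, 0.5, -0.3]
finger_gap: 0.0511
grip_force: 0.0
time_s: 33.62
ee_pos: [0.404, 0.3805, 0.1315]
eef_rot: [3.139, 0.002, -3.138]
wrist_force: [-1.0, -0.9, -0.7]
finger_gap: 0.0515
grip_force: 0.0
```

```bash
python3 -m crank '[[0.2,0,0.001,0.03,0],[0.2,0,0.001,0.06,0],[0.2,0,0.001,0.082,0],[0.2,0,0.001,0.082,0],[-1,0,0.001,0.082,0]]' 25
python3 -m crank '[[-1,0,0,0,0],[-1,0,0,0,0],[-1,0,0,0,0]]'
python3 -m crank '[[-1,-0.0041,0,-0.0245,0],[-1,-0.0123,0,-0.0479,0],[-1,-0.0245,0,-0.0695,0],[-1,-0.0403,0,-0.0887,0],[-1,-0.0591,0,-0.1048,0]]'
python3 -m crank '[[-1,-0.0214,0,-0.0127,0],[-1,-0.0447,0,-0.0214,0],[-1,-0.0691,0,-0.026,0],[-1,-0.0939,0,-0.0262,0],[-1,-0.1184,0,-0.0221,0]]'
python3 -m crank '[[-1,0,0,0,0],[-1,-0.003,0,0,0],[0,-0.003,0,0,0],[0,-0.003,0,0,0],[0,-0.003,0,-0.02,0]]'
python3 -m crank '[[0,0,0,-0.04,0],[0,0.03,0,-0.07,0],[0,0.07,0,-0.07,0],[0,0.11,0,-0.07,0],[0,0.15,0,-0.07,0]]'
python3 -m crank '[[0,0.04,0,0,0],[0,0.06,0,0,0],[0,0.06,0,0,0]]'
python3 - <<'E'
from h import *
for n in('top','scene'):
    s=snap(n,'b1'+n+'.png'); b=(.488,.382); print(key(s,b),key(s,b,thr=60))
    C=cloud(s); z=C[...,2]; g=(abs(C[...,0]-b[0])<.044)&(abs(C[...,1]-b[1])<.044); q=C[g&(z>.046)&(z<.06)]; print('high',len(q),q.mean(0).round(4) if len(q) else '',np.percentile(z[g],[1,50,99]).round(3))
    q=C[(z>.165)&(z<.192)&(abs(C[...,0]-.595)<.04)&(abs(C[...,1]-.382)<.03)]; print('ball',len(q),q.mean(0).round(4) if len(q) else'')
a=cv2.imread('pics/b1scene.png')[80:180,260:380];b=cv2.imread('pics/b1top.png')[180:280,120:240]
cv2.imwrite('pics/b1.png',cv2.convertScaleAbs(np.hstack([cv2.resize(x,(400,333),interpolation=cv2.INTER_CUBIC) for x in(a,b)]),alpha=1.5))
E
```

```text
time_s: 34.03
ee_pos: [0.4046, 0.3776, 0.0484]
eef_rot: [-3.14, -0.0, 3.141]
wrist_force: [0.7, 0.6, 0.9]
finger_gap: 0.0401
grip_force: 0.0
time_s: 34.28
ee_pos: [0.4054, 0.3825, 0.0514]
eef_rot: [3.133, 0.004, -3.141]
wrist_force: [-4.7, 8.4, 0.1]
finger_gap: 0.022
grip_force: 24.5
time_s: 34.7
ee_pos: [0.4657, 0.3836, 0.159]
eef_rot: [3.129, 0.007, -3.14]
wrist_force: [4.4, 16.8, -8.4]
finger_gap: 0.022
grip_force: 25.0
time_s: 35.12
ee_pos: [0.5851, 0.3859, 0.1812]
eef_rot: [3.126, 0.01, -3.14]
wrist_force: [-3.1, 25.7, -3.5]
finger_gap: 0.0218
grip_force: 25.5
time_s: 35.53
ee_pos: [0.583, 0.3772, 0.1932]
eef_rot: [-3.139, -0.004, 3.141]
wrist_force: [0.3, -0.6, -1.5]
finger_gap: 0.0428
grip_force: 0.0
time_s: 35.95
ee_pos: [0.4334, 0.3773, 0.2671]
eef_rot: [3.14, 0.001, 3.14]
wrist_force: [-0.7, 1.0, 0.3]
finger_gap: 0.0429
grip_force: 0.0
time_s: 36.2
ee_pos: [0.3716, 0.3774, 0.2677]
eef_rot: [3.139, 0.001, -3.14]
wrist_force: [-0.6, -0.7, -0.6]
finger_gap: 0.0424
grip_force: 0.0
None (np.int32(2), array([173. , 220.5]), array([500.4, 394.8]), array([3.6, 0. ]), -177.6, 'axis deg', np.float64(2.4))
high 76 [0.4778 0.3806 0.0514] [0.027 0.037 0.058]
ball 41 [0.5904 0.3835 0.1815]
None (np.int32(3), array([328.7, 136. ]), array([512.7, 383.4]), array([1.4, 8.5]), 7.8, 'axis deg', np.float64(-83.2))
high 79 [0.4849 0.3813 0.051 ] [0.029 0.037 0.055]
ball 57 [0.5952 0.3819 0.1795]
```

View pics/b1.png

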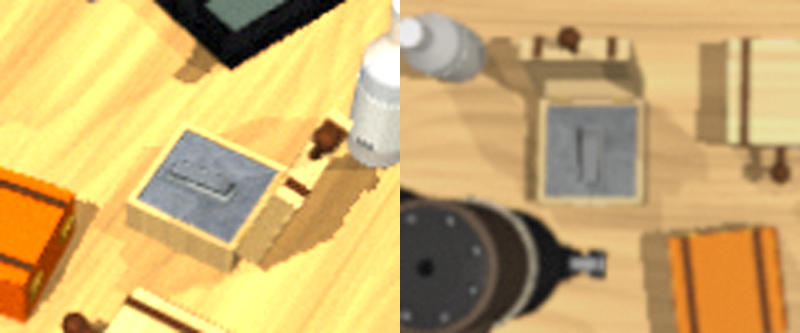

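Box 1 holds only the grey stapler, at top (177,226). I leave it there and shut the lid.

```bash
python3 -m crank '[[0.2,-0.15,0.005,0,0],[0.2,-0.15,0.005,0,0],[0.2,-0.15,0.005,0,0],[0.2,-0.15,0.005,0,0],[0.2,-0.15,0.005,0,0]]'
python3 -m crank '[[0.2,-0.072,0,0,0],[0.2,-0.072,0,0,0],[0.2,-0.072,0,0,0],[0.2,-0.072,0,0,0]]'
```

```text
time_s: 36.72
ee_pos: [0.53, 0.3821, 0.2637]
eef_rot: [-3.139, -0.0, 3.137]
wrist_force: [-0.3, -0.7, 0.2]
finger_gap: 0.0511
grip_force: 0.0
time_s: 37.05
ee_pos: [0.5988, 0.3819, 0.2638]
eef_rot: [-3.14, -0.001, 3.138]
wrist_force: [-0.3, -0.2, -0.2]
finger_gap: 0.0511
grip_force: 0.0
```

```bash
python3 -m crank '[[0.2,0.003,0.002,0.03,0],[0.2,0.003,0.002,0.07,0],[0.2,0.003,0.002,0.09,0],[0.2,0.003,0.002,0.09,0],[-1,0.003,0.002,0.09,0]]' 25
python3 -m crank '[[-1,0,0,0,0],[-1,0,0,0,0],[-1,0,0,0,0]]'
python3 -m crank '[[-1,0.0264,0,-0.007,0],[-1,0.0511,0,-0.0089,0],[-1,0.0758,-0.001,-0.0065,0],[-1,0.0997,-0.001,0.0002,0],[-1,0.1221,-0.001,0.0109,0]]'
python3 -m crank '[[-1,0.0202,0,0.0144,0],[-1,0.0376,0,0.0322,0],[-1,0.0517,0,0.0526,0],[-1,0.062,0,0.0752,0],[-1,0.0681,0,0.0993,0]]'
python3 -m crank '[[-1,0.0015,0,0.0123,0],[-1,0.0015,0,0.0123,0],[-1,0.0015,0,0.0123,0]]'
python3 -m crank '[[0.2,0,0,0,0],[0.2,0,0,0,0],[0.2,0,0,-0.03,0],[0.2,0,0,-0.07,0],[0.2,0,0,-0.11,0]]'
python3 -m crank '[[0.2,0,0,-0.04,0],[0.2,0,0,-0.08,0],[0.2,0,0,-0.08,0]]'
python3 - <<'E'
from h import *
s=snap('scene','end.png'); t=snap('top')
for n,x in(('scene',s),('top',t)):
    C=cloud(x)
    for b in [(.489,.382),(.556,.178),(.573,.002),(.539,-.193)]:
        g=(abs(C[...,0]-b[0])<.04)&(abs(C[...,1]-b[1])<.04); print(n,b,np.nanmedian(C[...,2][g]).round(4) if g.any() else None)
a=s['frame'][270:370,90:223];b=t['frame']
cv2.imwrite('pics/endc.png',cv2.convertScaleAbs(np.hstack([cv2.resize(s['frame'],(400,300)),cv2.resize(b,(400,300))]),alpha=1.3))
cv2.imwrite('pics/endc.png',np.vstack([cv2.imread('pics/endc.png'),cv2.convertScaleAbs(np.hstack([cv2.resize(a,(400,300),interpolation=cv2.INTER_CUBIC),cv2.resize(b[190:290,320:453],(400,300),interpolation=cv2.INTER_CUBIC)]),alpha=1.5)]))
E
```

```text
time_s: 37.47
ee_pos: [0.5934, 0.3849, 0.1751]
eef_rot: [-3.14, -0.001, 3.142]
wrist_force: [0.6, 1.3, 0.3]
finger_gap: 0.0404
grip_force: 0.0
time_s: 37.72
ee_pos: [0.5946, 0.387, 0.1781]
eef_rot: [3.138, 0.004, -3.141]
wrist_force: [-0.2, 3.3, 2.7]
finger_gap: 0.0218
grip_force: 24.6
time_s: 38.13
ee_pos: [0.4714, 0.3845, 0.1673]
eef_rot: [3.139, 0.003, -3.142]
wrist_force: [1.0, -1.5, -1.8]
finger_gap: 0.022
grip_force: 25.8
time_s: 38.55
ee_pos: [0.402, 0.383, 0.0658]
eef_rot: [-3.141, -0.0, -3.142]
wrist_force: [2.5, -4.1, 0.7]
finger_gap: 0.0224
grip_force: 27.1
time_s: 38.8
ee_pos: [0.4003, 0.3829, 0.0524]
eef_rot: [-3.138, -0.003, 3.141]
wrist_force: [-8.3, -3.0, 1.2]
finger_gap: 0.0221
grip_force: 27.6
time_s: 39.22
ee_pos: [0.4022, 0.3843, 0.1646]
eef_rot: [-3.141, 0.0, 3.141]
wrist_force: [0.8, 1.2, 0.1]
finger_gap: 0.0511
grip_force: 0.0
time_s: 39.47
ee_pos: [0.4051, 0.3877, 0.2533]
eef_rot: [3.129, 0.01, -3.141]
wrist_force: [1.6, 1.6, 0.3]
finger_gap: 0.0512
grip_force: 0.0
scene (0.489, 0.382) 0.0651
scene (0.556, 0.178) 0.064
scene (0.573, 0.002) 0.0636
scene (0.539, -0.193) 0.0641
top (0.489, 0.382) 0.0654
top (0.556, 0.178) 0.0652
top (0.573, 0.002) 0.0656
top (0.539, -0.193) 0.0657
```

View pics/endc.png

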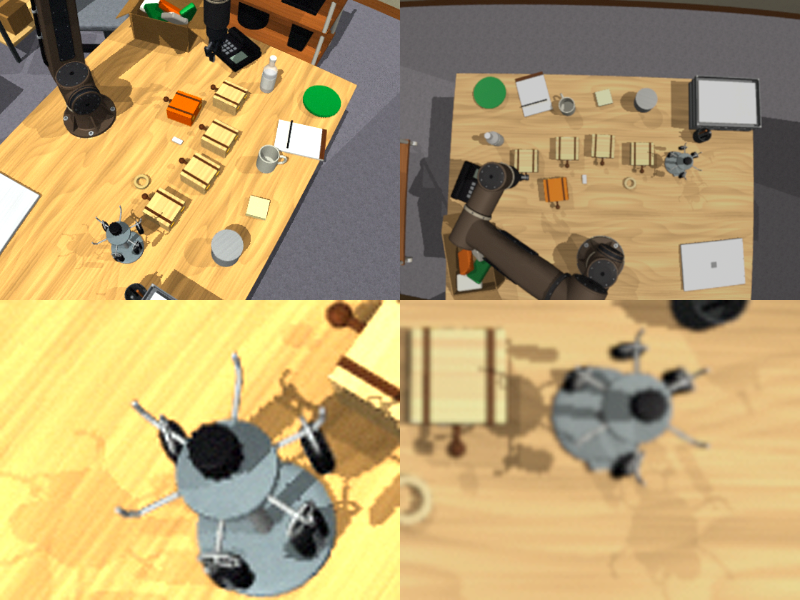

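The last view shows all four lids shut, the key hanging on hook_4 at the front (scene (135,304)), and the other things on the desk where they were.

```bash
python3 -c "
from station import manip
print(manip.sign_off())"
```

```text
the job is handed in; nothing more can be done
None
```

I found one car key, in box 4 (the rightmost box), and hung it on hook_4 at the carousel's front; the stapler was left in box 1, all four boxes are shut, and the job is handed in (no verdict was returned).

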